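# Weigh the jam jar on the counter beam scale

## Robot

A 6-joint arm with a two-finger parallel gripper is mounted at the origin on the work surface. World frame = base frame: x ahead of the robot, y to its left, z up, the work surface at z = 0. Lengths are in m, angles in rad, forces in N, time in s.
With the tool pointing down it reaches from about 0.3 to 0.825 m from the base axis. Payload 5.4 kg.
Tool frame: the origin (TCP) lies at the very end of the fingers, on their centre line; the grasp point (between the pads) lies 19 mm behind it; z points along the fingers, y is the line along which they close (so a half turn about z gives the same grasp; the last joint's range is limited). The gripper opens to 92 mm and grips with 3 to 60 N. Pads are 20 mm wide; open, the fingers measure 128 mm over their backs; the gripper's body (75 mm by 189 mm) begins 69 mm behind the grasp point.
Start: joints at [-1.436, 0.158, 1.597, -0, 1.386, -0.21], TCP at [0.194, -0.541, 0.18] pointing down, gripper open.
Joint ranges: [-2.91, 2.91], [-0.94, 2.29], [0.18, 2.7], [-1.29, 4.43], [0.17, 2.64], [-3, 3]. Speed limits (rad/s): [2.57, 2.57, 3.14, 3.14, 3.14, 3.14].

## Interface

Orientations are given as a rotation vector (axis times angle).
In Python, from workcell import bot gives the robot as it stands. Calls block until the motion is done:
- bot.goto(position, orientation): joint-space move of the TCP to a pose.
- bot.line_to(position, rot=None, max_speed=0.15): straight line of the TCP; rot=None keeps the orientation; max_speed is the mean speed in m/s.
- bot.set_joints(angles): joint-space move.
- bot.set_gripper(opening, newtons=None): opening from 0.0 (shut) to 1.0 (fully open); newtons is the grip in N (None keeps the last); returns when the fingers have stopped.
- bot.hold(seconds).
- bot.inverse_kinematics(position, orientation): joint angles nearest the present ones, or None.
- bot.read_camera(name): name is "side" or "top" or "wrist"; returns a dict with "pixels" (384x512x3 uint8, blue, green, red), "fx", "fy", "cx", "cy" (pixels), "R" (3x3) and "t" (3): a world point X has camera coordinates R X + t. Camera axes: x right, y down, z forward; pixel columns grow to the right and rows downward; lengths in m; the calibration is good to about 2 mm. The wrist camera is an equidistant fisheye: a pixel r from the principal point sees the ray r / f radians off the axis. A picture is of the moment at which its call begins. There is no depth.
A pose or a line that the arm cannot do raises bot.MotionError and nothing moves.
- bot.job_done(): hands the job in; it is judged then, once.
Readings, each from a call of its own:
- bot.current_clock(): time.
- bot.current_joints(): joint angles.
- bot.current_joint_vel(): joint speeds.
- bot.current_effort(): joint torques, N m.
- bot.current_ee_pos(): TCP position.
- bot.current_tool_rot(): TCP orientation.
- bot.current_contact_force(): force on the tool from outside, world axes, zero at the start.
- bot.current_ft_torque(): the same for the moment, N m.
- bot.current_opening(): opening from 0.0 (shut) to 1.0 (fully open).
- bot.current_grip_force(): force on a finger pad.
Only numpy, scipy, OpenCV 4.12 (cv2) and the standard library are available. Lean on these libraries where they do the work, as an engineer would, in place of code of your own. Each camera call takes 0.05 s, during which the arm holds its last target. There are 200 camera calls.

## Task

Weigh the jar of jam that sits in the beam scale's holder: slide the big poise out along the notched long arm until the beam, left to itself, comes to rest with its pointer in the black band at the middle of the dial plate. Leave the small tare poise on the short arm where it is, and let go of everything at the end.

Things in the scene. Friction and masses are not known exactly. Their poses are not given: they have to be found in the camera images.
- scale: Fixed beam scale; base 110 x 500 x 16 mm. Origin: on the counter under the pivot; z up, y along the beam towards the notched long arm, x the pivot axis. Pivot 190 mm up between two cheeks (26 mm along y, 32 across, 205 high). Beam 8 mm thick, 16 high. Jar (weight unknown) fixed on the short arm, 105 mm from the pivot. White dial plate behind the pointer at y = 288, x = -22 mm, 250 high.
- poise_grip (a point): Centre of the fin on the big dark steel poise (300 g), 38 mm above the beam's centre line, square to the beam; rocks with it. Fin 18 mm thick across the beam, 28 long along it, top 17 mm above this point; the 32 x 32 mm block below starts 25 mm under it. Slides 50 to 235 mm from the pivot; starts at 62 to 78, balances at 127 to 205. Friction of 3 N holds it anywhere (notches are only marks).
- pointer_tip (a point): Pointer tip on the beam's centre line, 280 mm from the pivot; centred it is 190 mm above the counter, in the plate's 14 mm high black band. Starts 28 mm high, beam on its upper stop (tilt 0.10 rad either way). Beam free and off the stops: 10 mm high means the poise must go 18 mm further out (0.0020 rad of tilt per mm). It settles in 1.5 s; while the poise is held it shows nothing.
- tare (a joint): Small tare poise, a dark block 18 x 14 x 30 mm with a pin on top, on the short arm 48 mm from the pivot, between pillar and jar; not to be moved. Value in m: how far it has slid along the beam towards the pillar, 0 at the start; held by friction. Other goods up to 115 mm high stand loose on the counter around the scale.

How it is judged:
At the end, for the whole second after the job is handed in: The beam is left to itself and stays with the pointer tip within 8 mm of the middle of the black band (190 mm above the counter), and the tare poise is within 8 mm of where it was (z of pointer_tip in the frame of scale between 0.182 and 0.198 m and value of joint tare between -0.008 and 0.008 m); the robot touches nothing.
It fails at once if the small tare poise is slid more than 8 mm along the beam (value of joint tare above 0.008 m or value of joint tare below -0.008 m).
It also fails if it takes over 48 s, if anything falls off the work surface, if the arm or the gripper's body presses on something with over 40 N, if the wrist force passes 120 N, or if a joint passes its speed limit or range.

## Working session

There is one attempt and no reset: what is moved stays moved. The work goes in short steps, each a Python script; the robot and the scene stay as the last script left them, time stands still between calls to the robot, and variables do not carry over. Pictures are saved under pics/ and viewed, at most 10 in all, crops included, and the job is handed in when it is done.

```bash
mkdir -p pics
python3 - <<'E'
from workcell import bot
import cv2,numpy as np,pickle
d={}
for n in("side","top"):
    c=bot.read_camera(n);d[n]=c;cv2.imwrite(f"pics/{n}0.png",c["pixels"]);print(n,c["fx"],c["cx"],c["cy"],np.round(c["R"],3).tolist(),np.round(c["t"],3),"cam",np.round(-np.array(c["R"]).T@c["t"],3))
pickle.dump(d,open("cams.pkl","wb"))
print(bot.current_clock())
E
```

```text
side 487.1357539814021 261.0643984688344 189.43326650776123 [[-0.988, -0.152, 0.004], [-0.113, 0.713, -0.692], [0.102, -0.684, -0.722]] [0.569 0.112 0.997] cam [0.474 0.689 0.795]
top 351.12709968301465 259.7129542217948 193.88003394315035 [[-0.0, -1.0, 0.028], [-0.996, -0.002, -0.091], [0.091, -0.028, -0.995]] [0.052 0.572 0.873] cam [0.49  0.078 0.92 ]
0.1
```

View pics/side0.png

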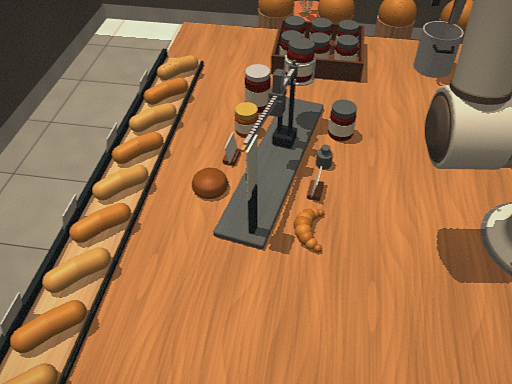

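View pics/top0.png

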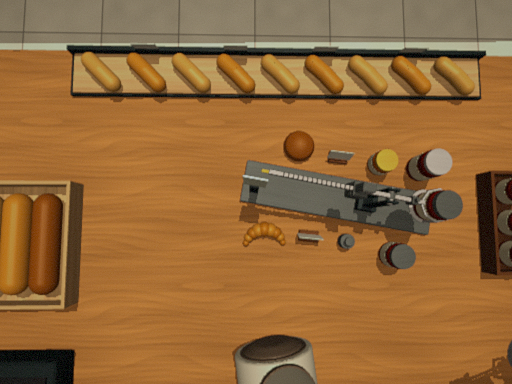

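The side view shows the scale from (285,100) down to (245,240), with the dial at about (252,170). The top view shows the base at about (241–432, 161–233), the pillar near (370,195), the poise near (375,197) and the dial plate near (255,177).

Run:
```python
import cv2,pickle
d=pickle.load(open("cams.pkl","rb"))
t=cv2.resize(d["top"]["pixels"][145:245,235:475],None,fx=3.3,fy=3.3,interpolation=cv2.INTER_CUBIC)
s=cv2.resize(d["side"]["pixels"][30:250,200:360],None,fx=2.7,fy=2.7,interpolation=cv2.INTER_CUBIC)
cv2.imwrite("pics/t1.png",t);cv2.imwrite("pics/s1.png",s)
```

```text
(no output)
```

View pics/t1.png

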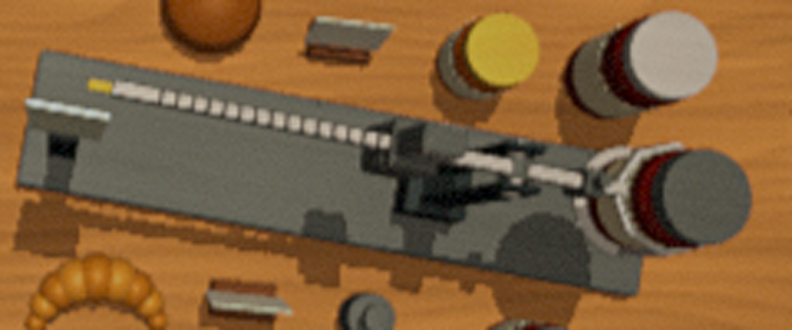

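View pics/s1.png

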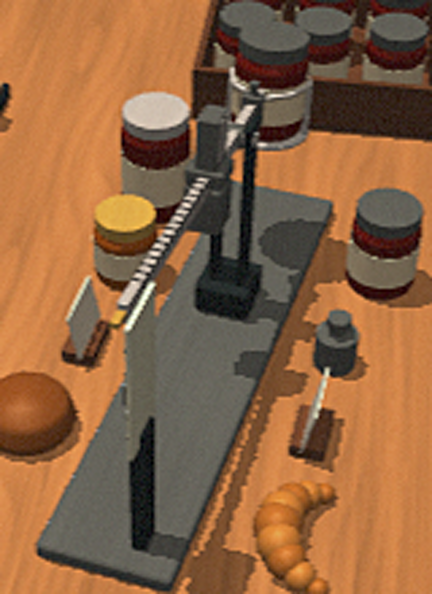

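The crops show the yellow pointer tip at t1 (100,85) and s1 (120,316). The base corners are at t1 (40,50), (18,185) and (638,293). The fin is at s1 (212,110–180), and its top is at t1 about (410,135).

```bash
cat > h.py <<'E'
import numpy as np,cv2,pickle
def ray(c,p):
    R=np.array(c["R"]);o=-R.T@np.array(c["t"]);v=R.T@np.array([(p[0]-c["cx"])/c["fx"],(p[1]-c["cy"])/c["fy"],1]);return o,v/np.linalg.norm(v)
def plane(c,p,z):
    o,v=ray(c,p);return o+v*(z-o[2])/v[2]
def tri(c1,p1,c2,p2):
    o1,v1=ray(c1,p1);o2,v2=ray(c2,p2)
    s=np.linalg.lstsq(np.stack([v1,-v2],1),o2-o1,rcond=None)[0]
    a,b=o1+v1*s[0],o2+v2*s[1];return (a+b)/2,np.linalg.norm(a-b)
def proj(c,X):
    q=np.array(c["R"])@X+c["t"];return np.array([c["fx"]*q[0]/q[2]+c["cx"],c["fy"]*q[1]/q[2]+c["cy"]])
def yellow(c,box):   # box x0,y0,x1,y1
    x0,y0,x1,y1=box;h=cv2.cvtColor(c["pixels"][y0:y1,x0:x1],cv2.COLOR_BGR2HSV)
    m=cv2.inRange(h,(20,130,110),(34,255,255));n,_,st,ce=cv2.connectedComponentsWithStats(m)
    return [(ce[i]+[x0,y0],int(st[i,4])) for i in range(1,n) if st[i,4]>2]
E
python3 - <<'E'
from h import *
d=pickle.load(open("cams.pkl","rb"));T,S=d["top"],d["side"]
t1=lambda x,y:(235+(x+.5)/3.3-.5,145+(y+.5)/3.3-.5)
s1=lambda x,y:(200+(x+.5)/2.7-.5,30+(y+.5)/2.7-.5)
A,B,C=[plane(T,t1(*p),.016) for p in((40,50),(18,185),(638,293))]
print("base",A,B,C,np.linalg.norm(A-B),np.linalg.norm(B-C))
u=(B-C)[:2]/np.linalg.norm((B-C)[:2]);print("u",u,np.degrees(np.arctan2(u[1],u[0])))
SA,SB=[plane(S,s1(*p),.016) for p in((38,550),(168,588))];SC=plane(S,s1(332,203),.016)
w=(SB-SC)[:2];w/=np.linalg.norm(w);print("side",SA,SB,SC,np.linalg.norm(SA-SB),np.linalg.norm(SB-SC),w)
yt,ys=yellow(T,(255,160,285,180)),yellow(S,(236,140,256,155));print(yt,ys)
if yt and ys: print("tip",tri(T,yt[0][0],S,ys[0][0]))
print("tip plane",plane(T,t1(100,85),.218),plane(S,s1(120,316),.218))
print("fin top side",plane(S,s1(212,112),.253),"fin top topview",plane(T,t1(410,130),.253))
E
```

```text
base [0.66151229 0.08637203 0.016     ] [0.55463326 0.10322199 0.016     ] [ 0.47033858 -0.38393059  0.016     ] 0.10819911465153055 0.4943917797148643
u [0.17050179 0.98535737] 80.18300442936595
side [0.66019289 0.0882979  0.016     ] [0.55788847 0.10831704 0.016     ] [ 0.46938921 -0.38269625  0.016     ] 0.10424472038123393 0.49892500904530596 [0.17737988 0.98414246]
[(array([264.875, 170.625]), 24)] [(array([242.6, 147.2]), 5)]
tip (array([0.60172936, 0.04817423, 0.22179739]), np.float64(0.002368703892361328))
tip plane [0.60157691 0.04778387 0.218     ] [0.60131967 0.04209686 0.218     ]
fin top side [ 0.56630957 -0.15536007  0.253     ] fin top topview [ 0.570183   -0.13187848  0.253     ]
```

The geometry agrees: the base measures 105–108 × 494–499 mm, yaw is 80°, the tip is at z ≈ 0.22, and the fin sits about 65 mm out from the pivot. I'll move in now.

```bash
cat >> h.py <<'E'
u=np.array([.174,.985,0]);u/=np.linalg.norm(u);P=np.array([.554,-.220,0])
def rotv(s):
    from scipy.spatial.transform import Rotation as Ro
    y=s*np.array([u[1],-u[0],0]);z=np.array([0,0,-1.]);return Ro.from_matrix(np.stack([np.cross(y,z),y,z],1)).as_rotvec()
def fin(d,th,up=.003):  # TCP for gripping fin
    q=P+u*(d*np.cos(th)-.038*np.sin(th));q[2]=.190+d*np.sin(th)+.038*np.cos(th)-.019+up;return q
E
python3 - <<'E'
from h import *
from workcell import bot
p=fin(.070,.1);hi=p.copy();hi[2]=.36
for s in(1,-1): print(s,bot.inverse_kinematics(hi,rotv(s)),bot.inverse_kinematics(p,rotv(s)))
cands=[(s,bot.inverse_kinematics(hi,rotv(s))) for s in(1,-1)]
cands=[c for c in cands if c[1] is not None]
j=np.array(bot.current_joints());s=min(cands,key=lambda c:abs(c[1][5]-j[5]))[0];print("use",s)
e=np.array(bot.current_ee_pos());bot.line_to([e[0],e[1],.36],max_speed=.2)
bot.goto(hi,rotv(s))
print(bot.current_clock(),bot.current_ee_pos(),bot.current_contact_force())
for n in("wrist","side"): cv2.imwrite(f"pics/{n}2.png",bot.read_camera(n)["pixels"])
w=cv2.imread("pics/wrist2.png");sd=cv2.imread("pics/side2.png")
cv2.imwrite("pics/a2.png",np.hstack([cv2.resize(w,(400,300)),cv2.resize(sd[30:195,180:400],(400,300))]))
E
```

```text
1 [-4.73722162e-01  1.40309806e-01  1.26880253e+00 -4.44089210e-16
  1.73248031e+00 -2.98876221e-01] [-4.73722162e-01  1.64153313e-01  1.51453182e+00 -4.44089210e-16
  1.46290752e+00 -2.98876221e-01]
-1 [-4.73722162e-01  1.40309806e-01  1.26880253e+00 -4.44089210e-16
  1.73248031e+00  2.84271643e+00] [-4.73722162e-01  1.64153313e-01  1.51453182e+00 -4.44089210e-16
  1.46290752e+00  2.84271643e+00]
use 1
3.0833 [ 0.56518033 -0.15609171  0.35988394] [ 0.52451802 -0.57697163  0.429266  ]
```

View pics/a2.png

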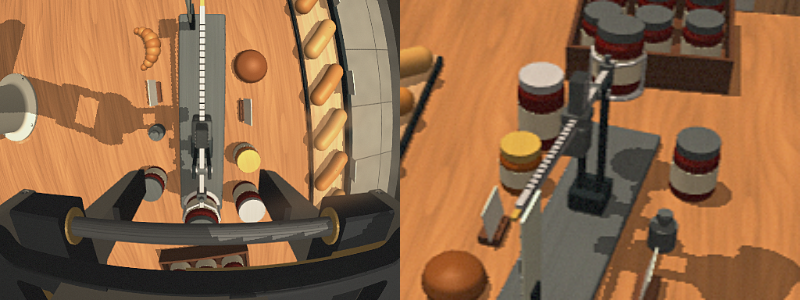

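The wrist view shows the poise at about (202,135) in the half-size image, roughly (258,172) in full pixels. It lies on the beam line between the fingers. I'll check the predicted fin projection against a crop.

Run:
```python
from h import *
from workcell import bot
c=bot.read_camera("wrist")
def fe(X):
    q=np.array(c["R"])@X+c["t"];r=np.linalg.norm(q[:2]);a=np.arctan2(r,q[2]);return np.array([c["cx"]+c["fx"]*a*q[0]/r,c["cy"]+c["fy"]*a*q[1]/r])
x0,y0=220,130;k=7
im=cv2.resize(c["pixels"][y0:y0+80,x0:x0+80],None,fx=k,fy=k,interpolation=cv2.INTER_CUBIC)
f=fin(.07,.1);f[2]+=.019-.003+.0165;f-=u*.0017
lat=np.array([u[1],-u[0],0])
for a,b in((-.014,-.009),(-.014,.009),(.014,-.009),(.014,.009)):
    p=fe(f+u*a+lat*b);print(p);cv2.circle(im,tuple(int(v) for v in (p-[x0,y0]+.5)*k),3,(0,0,255),-1)
cv2.imwrite("pics/w3.png",im)
```

```text
[249.37616635 192.04436631]
[265.77821345 192.01705709]
[249.14821232 166.92700694]
[265.88710685 166.8961545 ]
```

View pics/w3.png

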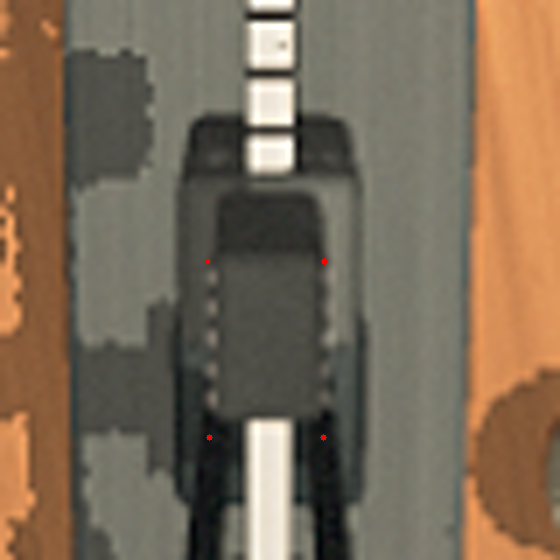

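The crop shows the fin top at x 217–325, y 255–417. The prediction is within 2 mm of that, which puts the poise at about 72 mm. Next I grip, slide to 166 mm and release.

```bash
cat >> h.py <<'E'
def tip(bot,tag=None):
    T,S=bot.read_camera("top"),bot.read_camera("side")
    d=dict(top=T,side=S)
    r=[]
    for c,n in((T,"top"),(S,"side")):
        lo,hi=[proj(c,np.append((P+u*.274)[:2],z)) for z in(.16,.22)]
        a=np.minimum(lo,hi)-10;b=np.maximum(lo,hi)+10
        l=yellow(c,(int(a[0]),int(a[1]),int(b[0]),int(b[1])));r.append(max(l,key=lambda t:t[1]) if l else None)
    pickle.dump(d,open("now.pkl","wb"))
    if all(r): X,e=tri(T,r[0][0],S,r[1][0]);return X,e,r
    return None,None,r
E
python3 - <<'E'
from h import *
from workcell import bot
g=lambda:(round(bot.current_clock(),2),np.round(bot.current_contact_force(),1),np.round(bot.current_ee_pos(),4),round(bot.current_opening(),3),round(bot.current_grip_force(),1))
p=fin(.072,.1)
bot.line_to(p,max_speed=.1);print(g())
bot.set_gripper(0,20);print(g())
a=fin(.150,.1);b=fin(.166,0)
# slide on the stop most of the way, then down to level
bot.line_to(a,max_speed=.06);print(g())
bot.line_to(b,max_speed=.05);print(g())
bot.set_gripper(.6);up=b.copy();up[2]=.30
print(g());bot.line_to(up,max_speed=.15);bot.hold(1.8);print(g());print(tip(bot))
d=pickle.load(open("now.pkl","rb"))
cv2.imwrite("pics/b4.png",np.hstack([cv2.resize(d["side"]["pixels"][50:200,200:350],(400,400),interpolation=2),cv2.resize(d["top"]["pixels"][120:270,235:385],(400,400),interpolation=2)]))
E
```

```text
(4.79, array([ 0.7, -0.4,  0.2]), array([ 0.5663, -0.1534,  0.2198]), 1.002, 0.0)
(6.14, array([-0.1,  0.3,  0.9]), array([ 0.5658, -0.1532,  0.2191]), 0.007, 0.2)
(7.59, array([-0.1,  0.3, -0.1]), array([ 0.5792, -0.0771,  0.2267]), 0.009, 0.0)
(8.25, array([-0.1,  0.1,  0. ]), array([ 0.5829, -0.0564,  0.212 ]), 0.003, 0.0)
(9.17, array([ 0.3, -0.3,  0.4]), array([ 0.5829, -0.0565,  0.212 ]), 0.598, 0.0)
(11.7, array([-0.9, -0.5, -0.3]), array([ 0.5829, -0.0566,  0.3   ]), 0.599, 0.0)
(array([0.60153374, 0.04801385, 0.22221426]), np.float64(0.001871082058941429), [(array([264.95652174, 170.56521739]), 23), (array([242.85714286, 147.        ]), 7)])
```

View pics/b4.png

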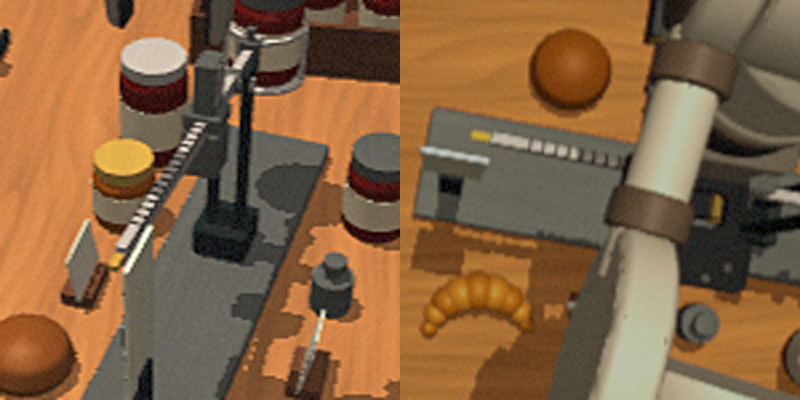

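The gripper shut fully (0.007) with no contact, so it missed the fin. The picture shows the poise unmoved, and the side view has no fingers above the beam where I expected them. I need to find out where the TCP projects.

Run:
```python
from h import *
from workcell import bot
d=pickle.load(open("now.pkl","rb"));e=np.array(bot.current_ee_pos());print(e,bot.current_tool_rot(),rotv(1))
for n in("side","top"): print(n,proj(d[n],e),proj(d[n],e+[0,0,.1]), "fin",proj(d[n],fin(.072,.1)+[0,0,.016]),"tip",proj(d[n],P+u*.274+[0,0,.218]))
for n in d: c=bot.read_camera(n);print(n,np.abs(np.array(c["R"])-d[n]["R"]).max(),np.array(c["t"])-d[n]["t"]);d[n]=c
w=bot.read_camera("wrist");
R=np.array(w["R"]);print("wristcam",-R.T@w["t"],R[2])
cv2.imwrite("pics/c5.png",np.hstack([cv2.resize(x["pixels"],(400,300)) for x in(d["side"],w)]))
```

```text
[ 0.58287821 -0.0565221   0.30000246] [-2.40695100e+00 -2.01895512e+00 -1.15890986e-05] [2.40691561 2.01900016 0.        ]
side [262.8577823  77.74558  ] [263.27485115  25.96599378] fin [278.05191027  79.45305667] tip [243.17628552 149.53734232]
top [325.11857151 173.76083611] [339.28889085 163.93859493] fin [366.81353734 187.35802118] tip [263.94633007 170.36229315]
top 0.0 [0. 0. 0.]
side 0.0 [0. 0. 0.]
wristcam [0.59614449 0.01364326 0.50600603] [-0.04481667 -0.25307727 -0.96640745]
```

View pics/c5.png

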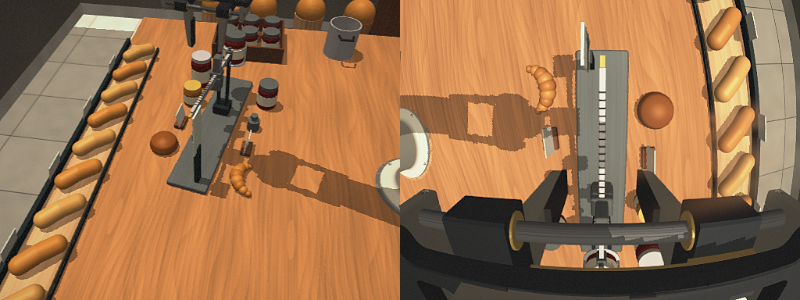

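The side view shows the finger tips at about (192,45) and (240,45) in the half-size image, around (246,58) in full pixels. The TCP should project to (263,78). I'll overlay markers to measure the discrepancy.

Run:
```python
from h import *
from workcell import bot
e=np.array(bot.current_ee_pos());o=bot.current_opening()*.046;lat=np.array([u[1],-u[0],0])
w,s=bot.read_camera("wrist"),bot.read_camera("side")
def fe(c,X):
    q=np.array(c["R"])@X+c["t"];r=np.linalg.norm(q[:2]);a=np.arctan2(r,q[2]);return np.array([c["cx"]+c["fx"]*a*q[0]/r,c["cy"]+c["fy"]*a*q[1]/r])
ims=[]
for c,f,(x0,y0),(W,H) in((w,fe,(140,190),(240,170)),(s,proj,(190,0),(170,120))):
    k=400/W;im=cv2.resize(c["pixels"][y0:y0+H,x0:x0+W],(400,int(H*k)),interpolation=2)
    for q in(e,e+lat*o,e-lat*o):
        p=f(c,q);print(p)
        cv2.circle(im,tuple(int(v) for v in (p-[x0,y0])*k),3,(0,255,0),-1)
    ims.append(cv2.copyMakeBorder(im,0,300-im.shape[0],0,0,0) if im.shape[0]<300 else im[:300])
cv2.imwrite("pics/d6.png",np.hstack(ims))
```

```text
[257.05398926 211.85160299]
[294.47306122 211.7390428 ]
[219.67200248 211.73263153]
[262.86504299  77.73838988]
[248.49262338  74.93780392]
[277.43668537  80.57779607]
```

View pics/d6.png

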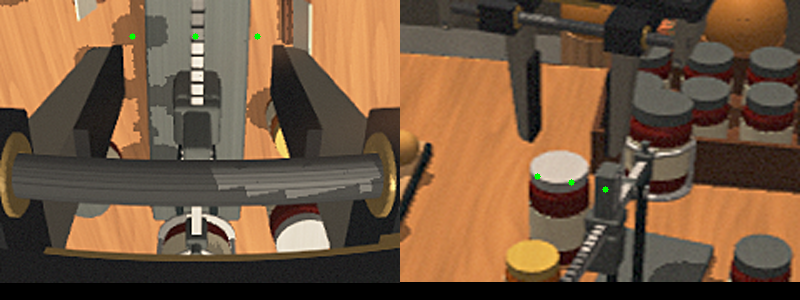

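The markers lie below the real finger tips in both views. In the side view the left tip is at about (244,59), against a predicted (248,75). In the wrist view the tips are at x 214 and 303, against 220 and 295. So the real finger ends look about 30 mm higher than the reported TCP. I'll triangulate them.

Run:
```python
from h import *
from workcell import bot
e=np.array(bot.current_ee_pos());lat=np.array([u[1],-u[0],0])
w,s=bot.read_camera("wrist"),bot.read_camera("side")
def fray(c,p):
    d=np.array([p[0]-c["cx"],p[1]-c["cy"]]);r=np.hypot(*d);a=r/c["fx"];R=np.array(c["R"])
    return -R.T@np.array(c["t"]),R.T@np.array([*(np.sin(a)*d/r),np.cos(a)])
def both(pw,ps):
    o1,v1=fray(w,pw);o2,v2=ray(s,ps);k=np.linalg.lstsq(np.stack([v1,-v2],1),o2-o1,rcond=None)[0]
    a,b=o1+v1*k[0],o2+v2*k[1];return (a+b)/2,np.linalg.norm(a-b)
W=lambda x,y:(140+x*.6,190+y*.6);S=lambda x,y:(190+(x-400)*.425,y*.425)
for a,b in(((272,45),(528,141)),((272,45),(538,136))):
    X,er=both(W(*a),S(*b));D=X-e;print(X,er,"rel lat,u,z",D@lat,D@u,D[2])
# test wrist: width of the tips gap at several heights assuming +-27.5mm
for dz in(0,.02,.03,.04):
    for sg in(1,-1):
        q=np.array(w["R"])@(e+[0,0,dz]+sg*lat*.0275+u*.01)+w["t"];r=np.hypot(*q[:2]);a=np.arctan2(r,q[2]);print(dz,sg,w["cx"]+w["fx"]*a*q[0]/r,w["cy"]+w["fy"]*a*q[1]/r)
print("wrist seen",W(124,45),W(272,45), bot.current_joints(), bot.current_opening())
```

```text
[ 0.61381408 -0.05245659  0.33580226] 0.0027664618893598327 rel lat,u,z 0.02976866497327937 0.009409051828582388 0.03580458478933107
[ 0.60962854 -0.05079285  0.34149652] 0.004593939821900392 rel lat,u,z 0.025357526361824898 0.010319323874187544 0.041498846270625944
0 1 294.88242414507135 198.730021331986
0 -1 219.21504732821722 198.7322133440079
0.02 1 298.4294891832474 207.3430013604957
0.02 -1 215.446563537369 207.33764976829895
0.03 1 300.4609929265473 212.29966472506908
0.03 -1 213.28894332483227 212.28878120561197
0.04 1 302.697524364485 217.77686905804333
0.04 -1 210.91418797454048 217.75878363095416
wrist seen (214.39999999999998, 217.0) (303.2, 217.0) [-3.02891962e-01  1.36436995e-01  1.38824657e+00 -2.99995328e-06
  1.61691798e+00 -1.28028606e-01] 0.6021363522316169
```

Both views agree that the finger ends are about 36 mm above the reported TCP, with the lateral and along-beam positions correct. I'll subtract 36 mm in z and check the opening, which should read about 0.2 on the fin.

```bash
cat >> h.py <<'E'
OFF=np.array([0,0,-.036])   # measured: real finger ends are 36 mm above the reported TCP
def state(bot): return round(bot.current_clock(),2),np.round(bot.current_contact_force(),1),np.round(bot.current_ee_pos(),4),round(bot.current_opening(),3),round(bot.current_grip_force(),1)
E
python3 - <<'E'
from h import *
from workcell import bot
bot.set_gripper(.8)
p=fin(.072,.1)+OFF;hi=p.copy();hi[2]=.27
bot.line_to(hi,max_speed=.15)
bot.line_to(p,max_speed=.08);print(state(bot))
bot.set_gripper(0,20);print(state(bot))
if bot.current_opening()>.1:
    bot.line_to(fin(.150,.1)+OFF,max_speed=.06);print(state(bot))
    b=fin(.166,0)+OFF;bot.line_to(b,max_speed=.05);print(state(bot))
    bot.set_gripper(.6);up=b.copy();up[2]=.27
    bot.line_to(up,max_speed=.15);bot.hold(1.6);print(state(bot),tip(bot))
E
```

```text
(14.68, array([ 0.2, -0.3,  0.2]), array([ 0.5663, -0.1534,  0.1838]), 0.799, 0.0)
(15.56, array([-3.2,  0.3,  1.9]), array([ 0.5653, -0.1531,  0.183 ]), 0.194, 20.0)
(17.01, array([-3.3,  0.6,  0.9]), array([ 0.5793, -0.0763,  0.1908]), 0.196, 20.0)
(17.67, array([-3.5, -0.6,  1.4]), array([ 0.583 , -0.0563,  0.1762]), 0.194, 20.0)
(20.74, array([ 0.5,  0.1, -0.7]), array([ 0.5829, -0.0565,  0.27  ]), 0.604, 0.0) (array([0.60180851, 0.04900277, 0.19904344]), np.float64(0.002034136750016351), [(array([264.        , 172.22727273]), 22), (array([242.85714286, 157.        ]), 7)])
```

The grip held (opening 0.194). The beam is off its stops, and with the bias seen at the known start (+4 mm) taken off, the pointer is about 4.5 mm high. I'll move the poise 8 mm further out to centre it.

Run:
```python
from h import *
from workcell import bot
a=fin(.166,.0165)+OFF;b=fin(.174,0)+OFF
bot.line_to(a,max_speed=.1);bot.set_gripper(0,20);print(state(bot))
bot.line_to(b,max_speed=.03);bot.set_gripper(.6)
up=b.copy();up[2]=.27
bot.line_to(up,max_speed=.15);bot.hold(1.8);print(state(bot),tip(bot))
d=pickle.load(open("now.pkl","rb"))
cv2.imwrite("pics/e7.png",np.hstack([cv2.resize(d["side"]["pixels"][50:200,200:350],(400,400),interpolation=2),cv2.resize(bot.read_camera("wrist")["pixels"],(400,400))]))
```

```text
(22.55, array([-0.5,  0.1,  0.4]), array([ 0.5828, -0.0572,  0.1787]), 0.194, 20.0)
(26.27, array([-0.4, -0.6, -0.2]), array([ 0.5843, -0.0486,  0.27  ]), 0.601, 0.0) (array([0.60151559, 0.04984623, 0.19584645]), np.float64(0.0013245796472953753), [(array([263.52380952, 172.42857143]), 21), (array([243.16666667, 158.66666667]), 6)])
```

View pics/e7.png

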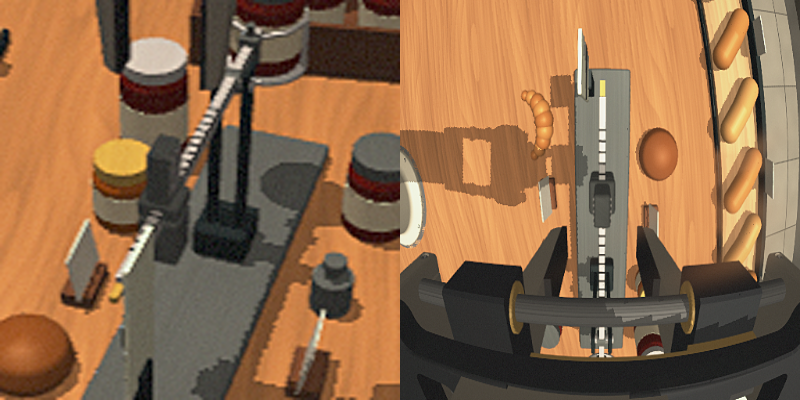

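The poise has moved out and sits free of the open fingers. The tip is at side pixel (243,158.7), which puts it 0–2 mm from the centre of the band. The tare poise wasn't touched, so I'll hand it in.

```bash
python3 -c "
from workcell import bot
print(bot.job_done(),bot.current_clock())"
```

```text
the job is handed in; nothing more can be done
the job is handed in; nothing more can be done
```

I handed in the job at about 26 s of the 48 s limit: the big poise is at about 174 mm, the pointer came to rest about 2 mm from the middle of the black band (by camera measurement), and the gripper was open and clear of everything. The first grasp missed because the finger ends were about 36 mm above the reported TCP. I did not knowingly touch the tare poise, though I took no separate measurement of it, and the hand-in call did not report a verdict.

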